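# Close and lock a sprung mould in the screw press

### The arm

A 6-joint arm with a two-finger parallel gripper is mounted at the origin on the work surface. World frame = base frame: x ahead of the robot, y to its left, z up, the work surface at z = 0. Lengths are in mm, angles in rad, forces in N, time in s.
With the tool pointing down it reaches from about 350 to 775 mm from the base axis. Payload 7.3 kg.
Tool frame: the origin (TCP) lies at the very end of the fingers, on their centre line; the grasp point (between the pads) lies bot.grip_point_offset behind it (bot.grip_point_offset is the distance from the TCP to the grasp point, in mm); z points along the fingers, y is the line along which they close (so a half turn about z gives the same grasp; the last joint's range is limited). The gripper opens to 92 mm and grips with 3 to 60 N. Pads are 19 mm wide; open, the fingers measure 130 mm over their backs; the gripper's body (75 mm by 190 mm) begins 47 mm behind the grasp point.
Start: joints at [1.062, 0.342, 1.524, -0, 1.275, -0.146], TCP at [186.306, 490.851, 226.741] pointing down, gripper open.
Joint ranges: [-2.53, 2.53], [-0.77, 2.02], [0.04, 2.7], [-1, 4.14], [0.28, 2.66], [-3.11, 3.11]. Speed limits (rad/s): [2.57, 2.57, 3.14, 3.14, 3.14, 3.14].

### API

Orientations are given as [roll, pitch, yaw] about the fixed x, y, z axes, in that order (R = Rz(yaw) Ry(pitch) Rx(roll)).
In Python, from plant import bot gives the robot as it stands. The module is installed in compiled form; this text tells all that it offers.
- The arm moves only by the tool carry_out, never from a script. Its argument "plan" is a list of rows, each an object of numbers: "tx", "ty", "tz": the shift along the world's x, y, z in mm; "rx", "ry", "rz": the turn, a rotation vector about the world's x, y, z in rad. A call has 1 to 12 rows; each row shifts and turns the commanded pose from where the row before left it; what a row does not reach is not made up. A row lasts 1/10 s, in which the tool goes at most 50 mm and 8.59 degrees, less where a joint would pass 70% of its speed; a pose out of reach is approached as far as the arm can. A call with a gripper value outside its range is refused whole. "gripper" is the closure, from 0 (fully open) to 1 (shut), set as the call begins (left out, the last holds). The fingers move at their own pace and stop on an object; the grip force is fixed at half the most. Time passes only in rows, so rows that do not move let the fingers close. It gives the time, the measured TCP pose, the force, the opening and the grip force at its end, in the units of the state.
- bot.get_obs(): the state, without advancing time (a new reading comes with each control period).
- bot.capture(name): name is "side" or "top"; returns the picture (400x640x3 uint8, red, green, blue); there is no depth.
- bot.camera_model(name): a dict with "camera_matrix" (3x3 intrinsics, pixels), "R" (3x3) and "t" (3): a world point X has camera coordinates R X + t. Camera axes: x right, y down, z forward; pixel columns grow to the right and rows downward; lengths in mm; the calibration is good to about 2 mm. A picture is of the moment at which its call begins. camera_model takes no time and is no camera call.
- bot.close_job(): hands the job in; it is judged then, once.
The state is a dict: "time": time; "joint_positions": joint angles; "dq": joint speeds; "tau": joint torques, N m; "tool_pos": TCP position; "tcp_rot": TCP orientation; "contact_force": force on the tool from outside, world axes, zero at the start; "moment": the same for the moment, N m; "grip_width": finger opening in mm; "finger_force": force on a finger pad.
Only numpy, scipy, OpenCV 4.12 (cv2) and the standard library are available. Lean on these libraries where they do the work, as an engineer would, in place of code of your own. Each camera call takes 0.05 s, during which the arm holds its last target. There are 200 camera calls.

### The job

The two halves of the mould in the screw press are still sprung apart. Swing the folding crank on the handwheel up until it snaps upright and stays, wind the wheel clockwise until the mould is fully closed with no gap left between its halves, then fold the crank back down flat so that its tongue drops between the pins and locks the wheel. Leave the mould where it stands and do not shift the other things on the bench.

Things in the scene. Friction and masses are not known exactly. Their poses are not given: they have to be found in the camera images.
- press: Screw press, fixed on the bench: base plate 220 mm deep (x) by 270 mm wide (y), its top 25 mm above the bench; two 24 mm columns at y = +-112 mm; round head 188 mm across, its top 164 mm above the bench; above it the handwheel. Origin: middle of the base's underside, on the wheel's axis; z up; at the start the crank's pivot lies on the -x side.
- index_ring: Ring of 24 upright steel pins on the head of the press, under the wheel: pins 7 mm thick, 12 mm tall, one every 15 degrees, 83 mm from the wheel's axis. Origin and axes as the press.
- wheel_axis (a point): Point on the wheel's vertical axis, 214 mm above the bench, level with the crank's pivot pin; axes as the press. The wheel is 222 mm across, with three flat spokes (tops 193 mm above the bench) and a hub 44 mm across, 198 mm high. Its rim tube is 18 mm thick.
- crank_pivot (a point): Middle of the crank's hinge pin, in a steel clevis on the inside of the rim, 82 mm from the wheel's axis, 214 mm above the bench; it turns with the wheel. In the wheel's start position its x points to the wheel's axis, and the hinge pin lies along y (tangent to the wheel).
- grip_point (a point): Point on the axis of the crank's grip, 55 mm from the hinge pin. The grip is a black barrel 25 mm thick, from 13 to 79 mm from the hinge pin, free to spin about its own axis. Folded, it lies level over the wheel (axis 21 mm above the spokes), pointing from pivot to hub; swung up, it stands upright, its top 297 mm above the bench. x runs from the pivot along the grip.
- crank (a joint): Swing of the crank, rad: 0 folded flat, 1.57 upright at its stop. An over-centre spring drives it to the nearer end (it tips over at 0.7). At the grip point about 8 N lift it from flat, 7 N push it off upright. When folded, a steel tongue (12 mm thick, tip 48 mm from the hinge pin, square to the grip) points down between two ring pins: the wheel is locked below about 0.2 rad.
- wheel (a joint): Turn of the handwheel, rad: 0 at the start, growing clockwise seen from above; a turn lowers the platen 12 mm. It turns stiffly (0.25 N m, 3 N at the crank), stays where left, stiffens to about 20 N at the crank 1 rad after the mould is shut; end stop at 9.4. If the tongue meets a pin as the crank is folded, it slides off its round side, turning the wheel by up to 7.5 degrees to the next gap.
- mould_top (a joint): How far the upper half of the mould is pressed down, m: 0 with the halves 6 mm apart as at the start, 0.006 with the mould fully shut. Springs push the halves apart with 12 to 28 N.
- mould: Two-part mould of grey print, loose on the press base under the platen: 120 by 100 mm, lower half 32 mm, gap 6 mm, upper half 28 mm high. Origin: middle of the underside, z up. The platen starts 9 mm above its top, so about 1.25 turns shut it.
- hinge_plate: Bystander: grey printed plate, 30 by 70 by 20 mm, on the front of the press base. Origin at its underside.
- driver: Bystander: screwdriver, 200 mm, lying beside the press. Origin at its underside.
- cover: Bystander: grey printed disc with a tab, 72 mm across, 25 mm high, on the bench. Origin at its underside.
- tape: Bystander: black roll of tape, 96 mm across, 19 mm high. Origin at its underside.
- gear_disc: Bystander: cream printed disc with lugs and a boss, 90 mm across, 35 mm high. Origin at its underside.
- hopper: Bystander: cream open hopper, 180 by 130 by 112 mm. Origin at its underside.
- rule: Bystander: steel rule, 300 by 30 by 4 mm. Origin at its underside.

How it is judged:
By the outcome, as a careful person would: the job done as asked, in the order asked, and still so for the second after the job is handed in, with the robot touching nothing.
It also fails if it takes over 67 s, if anything falls off the work surface, if the arm or the gripper's body presses on something with over 40 N, if the wrist force passes 120 N, or if a joint passes its speed limit or range.

## Working session

There is one attempt and no reset: what is moved stays moved. The work goes in short steps, Python scripts to look and compute and a tool call to move; the robot and the scene stay as the last step left them, time stands still between calls to the robot, and variables do not carry over. Pictures are saved under pics/ and viewed, at most 10 in all, crops included, and the job is handed in when it is done.

Besides the shell and the picture viewer there is one more tool, called after ">>>" by a JSON object that holds its "name" and its "arguments". carry_out: Moves the arm, as the interface text tells. Its arguments: {"type":"object","properties":{"plan":{"type":"array"},"gripper":{"type":"number"}},"required":["plan"]}

```bash
mkdir -p pics
python3 - <<'E'
from plant import bot
import cv2
for n in ("side","top"):
    cv2.imwrite(f"pics/{n}0.png",bot.capture(n)[:,:,::-1]); m=bot.camera_model(n)
    print(n,m["camera_matrix"].round(1).tolist(),m["R"].round(4).tolist(),m["t"].round(1).tolist())
o=bot.get_obs();print({k:o[k] for k in("time","tool_pos","tcp_rot","contact_force","grip_width")},bot.grip_point_offset)
E
```

```text
side [[484.0, 0.0, 327.7], [0.0, 484.0, 199.7], [0.0, 0.0, 1.0]] [[-0.8582, 0.513, 0.0186], [0.3706, 0.6444, -0.6689], [-0.3551, -0.5671, -0.7431]] [423.2, -95.1, 1699.0]
top [[511.3, 0.0, 323.3], [0.0, 511.3, 196.4], [0.0, 0.0, 1.0]] [[-0.0133, -0.9999, -0.0075], [-0.9883, 0.0143, -0.1521], [0.1522, 0.0054, -0.9883]] [30.7, 524.1, 1757.4]
{'time': 0.1, 'tool_pos': array([186.11889996, 490.5376151 , 226.13397234]), 'tcp_rot': array([-3.14028230e+00, -2.01135161e-04,  2.77880670e+00]), 'contact_force': array([-0.00256322, -0.69354636,  0.87745296]), 'grip_width': 91.79857158934418} 18.8
```

View pics/side0.png

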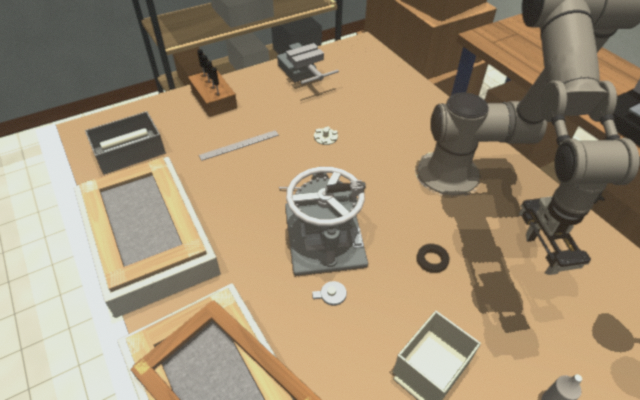

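View pics/top0.png

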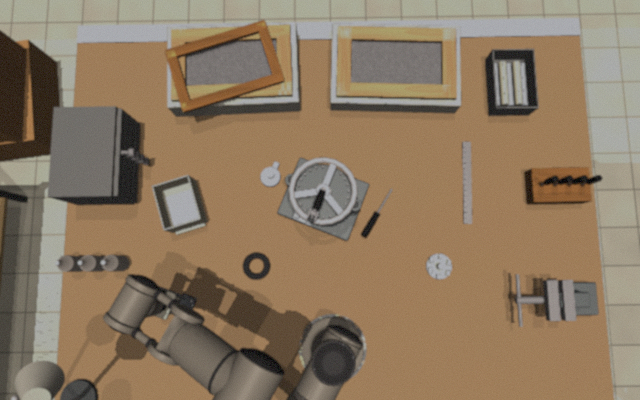

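Side: the wheel is around (326,196), with the black crank at about (345,187). Top: the wheel centre is near (322,191), and the crank points down and slightly left toward (317,205). Next I'll measure the rim circle and the grip direction.

```bash
cat > h.py <<'E'
import numpy as np, cv2
from plant import bot
def ray(n,px):
    m=bot.camera_model(n);R=np.array(m["R"]);t=np.array(m["t"])
    d=R.T@np.linalg.inv(m["camera_matrix"])@np.array([px[0],px[1],1.]);return -R.T@t,d
def onz(n,px,z):
    c,d=ray(n,px);return c+d*(z-c[2])/d[2]
def proj(n,X):
    m=bot.camera_model(n);p=np.array(m["camera_matrix"])@(np.array(m["R"])@np.array(X)+m["t"]);return p[:2]/p[2]
E
python3 - <<'E'
from h import *
out=[]
for n,(x0,y0,w,h) in {"top":(265,145,115,100),"side":(270,150,115,130)}.items():
    im=cv2.imread(f"pics/{n}0.png")[y0:y0+h,x0:x0+w]
    hsv=cv2.cvtColor(im,cv2.COLOR_BGR2HSV)
    m=((hsv[...,1]<50)&(hsv[...,2]>165)).astype(np.uint8)
    nn,l,s,c=cv2.connectedComponentsWithStats(m); k=1+np.argmax(s[1:,4]); 
    pts=cv2.convexHull(np.argwhere(l==k)[:,::-1].astype(np.int32)).astype(np.float32)
    p=cv2.findNonZero((l==k).astype(np.uint8))
    q=np.array([onz(n,(a[0][0]+x0,a[0][1]+y0),190) for a in pts])
    A=np.c_[2*q[:,:2],np.ones(len(q))];s1=np.linalg.lstsq(A,(q[:,:2]**2).sum(1),rcond=None)[0]
    print(n,"hull circle on z=190:",s1[:2].round(1),"R",np.sqrt(s1[2]+s1[:2]@s1[:2]).round(1), s[k])
    d=((hsv[...,2]<60)).astype(np.uint8)
    nn,l,s,c=cv2.connectedComponentsWithStats(d)
    for i in range(1,nn):
        if s[i,4]>25:
            pp=np.argwhere(l==i)[:,::-1]+[x0,y0]
            w_=np.array([onz(n,a,214) for a in pp])[:,:2]
            mu=w_.mean(0);u=np.linalg.svd(w_-mu)[2][0];e=(w_-mu)@u
            print(" dark",s[i].tolist(),mu.round(0),"dir",np.degrees(np.arctan2(u[1],u[0])).round(1),"ext",e.min().round(0),e.max().round(0))
    out.append(cv2.resize(im,None,fx=3.4,fy=3.4,interpolation=cv2.INTER_CUBIC)[:442])
    if n=="side": out[-1]=cv2.resize(im,None,fx=3.4,fy=3.4,interpolation=cv2.INTER_CUBIC)
H=max(a.shape[0] for a in out)
cv2.imwrite("pics/c0.png",np.hstack([np.pad(a,((0,H-a.shape[0]),(0,0),(0,0))) for a in out]))
E
```

```text
top hull circle on z=190: [522.1  24.7] R 105.0 [ 25  14  66  64 382]
 dark [48, 45, 12, 21, 132] [486.  38.] dir 160.7 ext -33.0 32.0
 dark [97, 68, 17, 24, 134] [ 406. -122.] dir 147.8 ext -43.0 41.0
side hull circle on z=190: [518.7  18.4] R 111.1 [  10   17   85   57 1533]
```

View pics/c0.png

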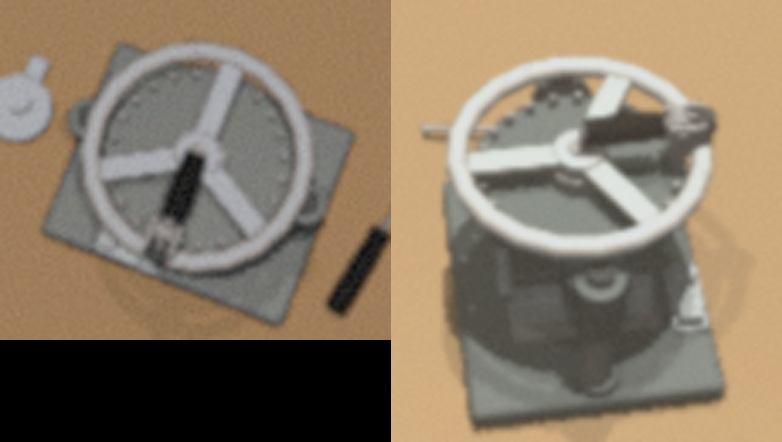

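Top crop: outer rim spans (82..313, 42..272), so its centre is at about (323.1, 191.2) px in the full frame. The crank runs from the clevis at the lower left to the hub, and the tool's closing line already roughly matches the hinge pin. I'll pin the axis down across both views.

Run:
```python
from h import *
for z in (190,200): print("rim centre top",z,onz("top",(322.9,191),z).round(1))
print("hub top",onz("top",(265+198/3.4,145+147/3.4),198).round(1))
# side: rim outer x 449..712,y 57..254 (crop offset 391), hub (578,148)
for z in (190,200): print("rim centre side",z,onz("side",(270+(580-391)/3.4,150+155/3.4),z).round(1))
print("hub side",onz("side",(270+(577-391)/3.4,150+150/3.4),198).round(1))
print("clevis top",onz("top",(265+162/3.4,145+240/3.4),214).round(1), "clevis side",onz("side",(270+(690-391)/3.4,150+118/3.4),214).round(1))
print("grip axis side",[onz("side",(270+(a-391)/3.4,150+b/3.4),220).round(1).tolist() for a,b in((590,128),(665,125))])
c=[onz("top",(265+a/3.4,145+b/3.4),25)[:2] for a,b in((122,42),(354,132),(278,325),(43,232))]
c=np.array(c);print("base",c.round(0).tolist(),c.mean(0).round(1),[np.degrees(np.arctan2(*(c[i]-c[j])[::-1])).round(1) for i,j in((0,3),(1,2))])
```

```text
rim centre top 190 [518.9  23.8 190. ]
rim centre top 200 [517.3  23.8 200. ]
hub top [526.6  22.6 198. ]
rim centre side 190 [520.7  27.5 190. ]
rim centre side 200 [525.5  35.3 200. ]
hub side [523.8  27.7 198. ]
clevis top [436.8  57.1 214. ] clevis side [432.6  55.8 214. ]
grip axis side [[512.9, 29.4, 220.0], [458.2, 56.9, 220.0]]
base [[670.0, 102.0], [570.0, -140.0], [369.0, -56.0], [469.0, 186.0]] [519.3  22.9] [np.float64(-22.6), np.float64(-22.6)]
```

>>> {"name": "carry_out", "arguments": {"plan": [{"tx":10,"ty":-15,"tz":10},{"tx":24,"ty":-36,"tz":10},{"tx":24,"ty":-36,"tz":10},{"tx":24,"ty":-36,"tz":10},{"tx":24,"ty":-36},{"tx":24,"ty":-36},{"tx":24,"ty":-36},{"tx":24,"ty":-36},{"tx":24,"ty":-36},{"tx":24,"ty":-36},{"tx":24,"ty":-36},{"tx":24,"ty":-36}], "gripper": 0}}

```text
invalid input at $.plan[0]: expected keys tx, ty, tz, rx, ry, rz
```

>>> {"name": "carry_out", "arguments": {"plan": [{"tx":10,"ty":-15,"tz":10,"rx":0,"ry":0,"rz":0},{"tx":24,"ty":-36,"tz":10,"rx":0,"ry":0,"rz":0},{"tx":24,"ty":-36,"tz":10,"rx":0,"ry":0,"rz":0},{"tx":24,"ty":-36,"tz":10,"rx":0,"ry":0,"rz":0},{"tx":24,"ty":-36,"tz":0,"rx":0,"ry":0,"rz":0},{"tx":24,"ty":-36,"tz":0,"rx":0,"ry":0,"rz":0},{"tx":24,"ty":-36,"tz":0,"rx":0,"ry":0,"rz":0},{"tx":24,"ty":-36,"tz":0,"rx":0,"ry":0,"rz":0},{"tx":24,"ty":-36,"tz":0,"rx":0,"ry":0,"rz":0},{"tx":24,"ty":-36,"tz":0,"rx":0,"ry":0,"rz":0},{"tx":24,"ty":-36,"tz":0,"rx":0,"ry":0,"rz":-0.03},{"tx":24,"ty":-36,"tz":0,"rx":0,"ry":0,"rz":0}], "gripper": 0}}

```text
time: 1.3
tool_pos: [460.8, 78.2, 266.6]
tcp_rot: [3.142, -0.0, 2.748]
contact_force: [0.5, 1.3, 0.7]
grip_width: 91.9
finger_force: 0.0
```

>>> {"name": "carry_out", "arguments": {"plan": [{"tx":15,"ty":-21,"tz":0,"rx":0,"ry":0,"rz":0},{"tx":15,"ty":-21,"tz":0,"rx":0,"ry":0,"rz":0},{"tx":0,"ty":0,"tz":-10,"rx":0,"ry":0,"rz":0},{"tx":0,"ty":0,"tz":-12,"rx":0,"ry":0,"rz":0},{"tx":0,"ty":0,"tz":-12,"rx":0,"ry":0,"rz":0},{"tx":0,"ty":0,"tz":-10,"rx":0,"ry":0,"rz":0},{"tx":0,"ty":0,"tz":-8,"rx":0,"ry":0,"rz":0},{"tx":0,"ty":0,"tz":-6,"rx":0,"ry":0,"rz":0},{"tx":0,"ty":0,"tz":-6,"rx":0,"ry":0,"rz":0},{"tx":0,"ty":0,"tz":0,"rx":0,"ry":0,"rz":0}]}}

```text
time: 2.3
tool_pos: [489.9, 38.0, 202.1]
tcp_rot: [-3.141, -0.001, 2.749]
contact_force: [-0.4, -0.0, 1.1]
grip_width: 91.7
finger_force: 0.0
```

>>> {"name": "carry_out", "arguments": {"plan": [{"tx":0,"ty":0,"tz":0,"rx":0,"ry":0,"rz":0},{"tx":0,"ty":0,"tz":0,"rx":0,"ry":0,"rz":0},{"tx":0,"ty":0,"tz":0,"rx":0,"ry":0,"rz":0},{"tx":0,"ty":0,"tz":0,"rx":0,"ry":0,"rz":0},{"tx":0,"ty":0,"tz":0,"rx":0,"ry":0,"rz":0},{"tx":0,"ty":0,"tz":0,"rx":0,"ry":0,"rz":0},{"tx":0,"ty":0,"tz":0,"rx":0,"ry":0,"rz":0},{"tx":0,"ty":0,"tz":0,"rx":0,"ry":0,"rz":0}], "gripper": 1}}

```text
time: 3.1
tool_pos: [490.3, 37.8, 202.7]
tcp_rot: [3.142, -0.0, 2.749]
contact_force: [0.4, -0.5, -0.3]
grip_width: 32.3
finger_force: 0.0
```

>>> {"name": "carry_out", "arguments": {"plan": [{"tx":0,"ty":0,"tz":0,"rx":0,"ry":0,"rz":0},{"tx":0,"ty":0,"tz":0,"rx":0,"ry":0,"rz":0},{"tx":0,"ty":0,"tz":0,"rx":0,"ry":0,"rz":0},{"tx":0,"ty":0,"tz":0,"rx":0,"ry":0,"rz":0}]}}

```text
time: 3.5
tool_pos: [490.1, 37.2, 202.7]
tcp_rot: [-3.14, -0.0, 2.749]
contact_force: [-2.2, -4.9, -0.3]
grip_width: 23.7
finger_force: 30.0
```

>>> {"name": "carry_out", "arguments": {"plan": [{"tx":1.0,"ty":-0.4,"tz":7.1,"rx":-0.054,"ry":-0.129,"rz":0},{"tx":0,"ty":0,"tz":7.2,"rx":-0.054,"ry":-0.129,"rz":0},{"tx":-0.9,"ty":0.4,"tz":7.1,"rx":-0.054,"ry":-0.129,"rz":0}]}}

```text
time: 3.8
tool_pos: [490.6, 37.5, 224.2]
tcp_rot: [-3.141, 0.424, 2.749]
contact_force: [3.5, -16.5, -4.9]
grip_width: 23.8
finger_force: 30.0
```

>>> {"name": "carry_out", "arguments": {"plan": [{"tx":-2.3,"ty":-0.5,"tz":6.9,"rx":-0.054,"ry":-0.129,"rz":0},{"tx":-2.6,"ty":1.1,"tz":6.6,"rx":-0.054,"ry":-0.129,"rz":0},{"tx":-3.5,"ty":1.4,"tz":6.1,"rx":-0.054,"ry":-0.129,"rz":0},{"tx":-4.2,"ty":1.8,"tz":5.5,"rx":-0.054,"ry":-0.129,"rz":0}]}}

```text
time: 4.2
tool_pos: [475.8, 35.3, 266.1]
tcp_rot: [3.136, 0.81, 2.748]
contact_force: [-3.2, 48.6, -36.1]
grip_width: 23.4
finger_force: 29.5
```

Run:
```python
from h import *
o=bot.get_obs();print({k:np.round(o[k],3).tolist() for k in("time","joint_positions","tool_pos","tcp_rot","contact_force","grip_width")})
im=bot.capture("side")[:,:,::-1][90:290,230:440];cv2.imwrite("pics/s1.png",cv2.resize(im,None,fx=2.8,fy=2.8,interpolation=cv2.INTER_CUBIC))
o=bot.get_obs();print({k:np.round(o[k],3).tolist() for k in("time","joint_positions","tool_pos","tcp_rot","contact_force")})
```

```text
{'time': 4.2, 'joint_positions': [0.168, -0.031, 2.17, -0.992, 0.473, -0.224], 'tool_pos': [475.834, 35.278, 266.121], 'tcp_rot': [3.136, 0.81, 2.748], 'contact_force': [-3.169, 48.637, -36.06], 'grip_width': 23.428}
{'time': 4.25, 'joint_positions': [0.17, -0.039, 2.171, -0.991, 0.473, -0.22], 'tool_pos': [475.215, 36.225, 269.52], 'tcp_rot': [3.124, 0.816, 2.738], 'contact_force': [-4.164, 35.937, -21.786]}
```

View pics/s1.png

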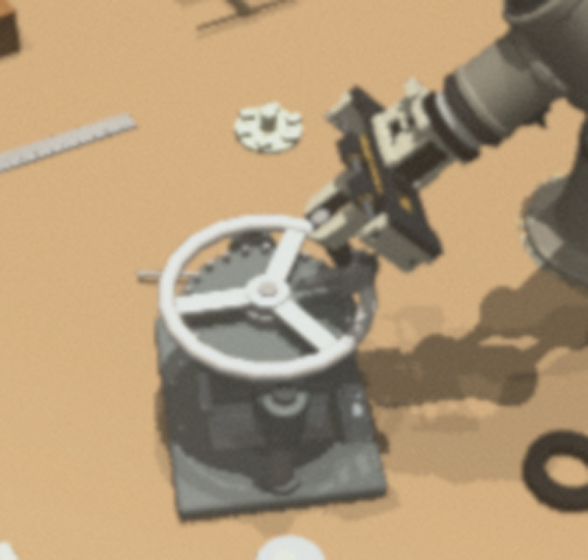

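The gripper holds the crank at about 65°. Joint 4 is at its limit, so I'll release here and let the spring finish the swing.

>>> {"name": "carry_out", "arguments": {"plan": [{"tx":0,"ty":0,"tz":0,"rx":0,"ry":0,"rz":0},{"tx":0,"ty":0,"tz":0,"rx":0,"ry":0,"rz":0},{"tx":0,"ty":0,"tz":0,"rx":0,"ry":0,"rz":0},{"tx":0,"ty":0,"tz":0,"rx":0,"ry":0,"rz":0},{"tx":0,"ty":0,"tz":0,"rx":0,"ry":0,"rz":0},{"tx":0,"ty":0,"tz":10,"rx":0,"ry":0,"rz":0},{"tx":0,"ty":0,"tz":15,"rx":0,"ry":0,"rz":0},{"tx":0,"ty":0,"tz":20,"rx":0,"ry":0,"rz":0},{"tx":0,"ty":0,"tz":20,"rx":0,"ry":0,"rz":0}], "gripper": 0}}

```text
time: 5.15
tool_pos: [479.3, 28.1, 340.0]
tcp_rot: [-3.135, 0.823, 2.744]
contact_force: [0.6, 0.5, -0.3]
grip_width: 89.2
finger_force: 0.0
```

Run:
```python
from h import *
im=bot.capture("side")[:,:,::-1][90:290,230:440];cv2.imwrite("pics/s2.png",cv2.resize(im,None,fx=2.8,fy=2.8,interpolation=cv2.INTER_CUBIC))
o=bot.get_obs();print({k:np.round(o[k],3).tolist() for k in("time","joint_positions","tool_pos","tcp_rot","contact_force","grip_width")})
```

```text
{'time': 5.2, 'joint_positions': [0.16, -0.126, 2.024, -0.729, 0.63, -0.545], 'tool_pos': [480.804, 28.37, 344.234], 'tcp_rot': [-3.14, 0.829, 2.742], 'contact_force': [1.006, 0.624, 3.986], 'grip_width': 90.511}
```

View pics/s2.png

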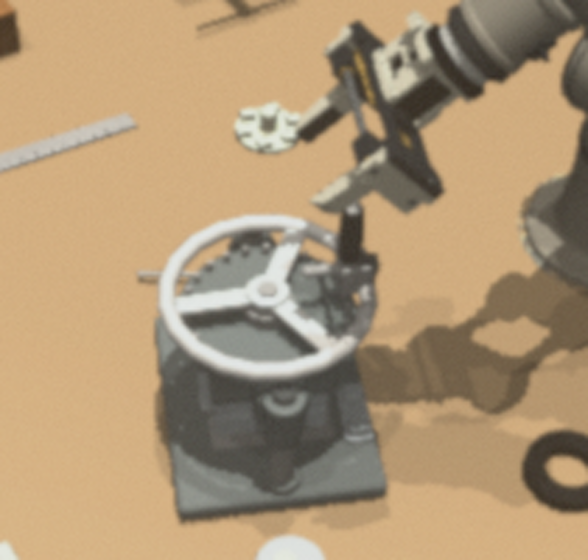

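The crank stands upright at crop (353,208)–(350,262), and the gripper is clear. I'll check the position numerically and turn the tool back to vertical.

Run:
```python
from h import *
p=(230+353/2.8,90+208/2.8);print("top seen",p,"pred",proj("side",(444.3,55.5,297)).round(1),"on z297",onz("side",p,295).round(1))
p=(230+351/2.8,90+240/2.8);print(onz("side",p,258).round(1))
```

```text
top seen (356.07142857142856, 164.28571428571428) pred [356.2 164.6] on z297 [442.7  52.5 295. ]
[445.8  57.8 258. ]
```

>>> {"name": "carry_out", "arguments": {"plan": [{"tx":-4,"ty":3,"tz":0,"rx":0.053,"ry":0.1275,"rz":0},{"tx":-6,"ty":5,"tz":0,"rx":0.053,"ry":0.1275,"rz":0},{"tx":-6,"ty":5,"tz":0,"rx":0.053,"ry":0.1275,"rz":0},{"tx":-6,"ty":5,"tz":0,"rx":0.053,"ry":0.1275,"rz":0},{"tx":-6,"ty":5,"tz":0,"rx":0.053,"ry":0.1275,"rz":0},{"tx":-6,"ty":3,"tz":0,"rx":0.053,"ry":0.1275,"rz":0},{"tx":0,"ty":0,"tz":0,"rx":0,"ry":0,"rz":0},{"tx":0,"ty":0,"tz":0,"rx":0,"ry":0,"rz":0}]}}

```text
time: 6.0
tool_pos: [446.5, 51.6, 338.3]
tcp_rot: [-3.127, 0.019, 2.742]
contact_force: [-0.5, 0.4, 0.1]
grip_width: 91.7
finger_force: 0.0
```

>>> {"name": "carry_out", "arguments": {"plan": [{"tx":-2,"ty":3.5,"tz":0,"rx":0,"ry":0,"rz":0},{"tx":0,"ty":0,"tz":-10,"rx":0,"ry":0,"rz":0},{"tx":0,"ty":0,"tz":-15,"rx":0,"ry":0,"rz":0},{"tx":0,"ty":0,"tz":-15,"rx":0,"ry":0,"rz":0},{"tx":0,"ty":0,"tz":-15,"rx":0,"ry":0,"rz":0},{"tx":0,"ty":0,"tz":-15,"rx":0,"ry":0,"rz":0},{"tx":0,"ty":0,"tz":-12,"rx":0,"ry":0,"rz":0},{"tx":0,"ty":0,"tz":-8,"rx":0,"ry":0,"rz":0},{"tx":0,"ty":0,"tz":0,"rx":0,"ry":0,"rz":0}]}}

```text
time: 6.9
tool_pos: [443.1, 56.2, 248.3]
tcp_rot: [-3.128, 0.017, 2.745]
contact_force: [0.9, 0.3, 1.0]
grip_width: 91.7
finger_force: 0.0
```

>>> {"name": "carry_out", "arguments": {"plan": [{"tx":0,"ty":0,"tz":0,"rx":0,"ry":0,"rz":0},{"tx":0,"ty":0,"tz":0,"rx":0,"ry":0,"rz":0},{"tx":0,"ty":0,"tz":0,"rx":0,"ry":0,"rz":0},{"tx":0,"ty":0,"tz":0,"rx":0,"ry":0,"rz":0},{"tx":0,"ty":0,"tz":0,"rx":0,"ry":0,"rz":0},{"tx":0,"ty":0,"tz":0,"rx":0,"ry":0,"rz":0},{"tx":0,"ty":0,"tz":0,"rx":0,"ry":0,"rz":0},{"tx":0,"ty":0,"tz":0,"rx":0,"ry":0,"rz":0},{"tx":0,"ty":0,"tz":0,"rx":0,"ry":0,"rz":0},{"tx":0,"ty":0,"tz":0,"rx":0,"ry":0,"rz":0},{"tx":0,"ty":0,"tz":0,"rx":0,"ry":0,"rz":0},{"tx":0,"ty":0,"tz":0,"rx":0,"ry":0,"rz":0}], "gripper": 1}}

```text
time: 8.1
tool_pos: [444.0, 55.8, 249.3]
tcp_rot: [-3.128, 0.018, 2.744]
contact_force: [-1.4, -3.0, 2.0]
grip_width: 24.3
finger_force: 30.0
```

Run:
```python
from h import *
u=np.array([.923,-.384]);v=np.array([.384,.923])
# clockwise from above: radius vector -u at start
r0=-u*81
f=lambda a:np.array([[np.cos(a),np.sin(a)],[-np.sin(a),np.cos(a)]])@r0
for k in range(36):
    d=f(np.radians(10*(k+1)))-f(np.radians(10*k));print(10*(k+1),d.round(1).tolist(),end="; ")
```

```text
10 [6.5, 12.5]; 20 [8.6, 11.2]; 30 [10.4, 9.5]; 40 [11.9, 7.6]; 50 [13.0, 5.4]; 60 [13.8, 3.0]; 70 [14.1, 0.6]; 80 [14.0, -1.9]; 90 [13.5, -4.3]; 100 [12.5, -6.5]; 110 [11.2, -8.6]; 120 [9.5, -10.4]; 130 [7.6, -11.9]; 140 [5.4, -13.0]; 150 [3.0, -13.8]; 160 [0.6, -14.1]; 170 [-1.9, -14.0]; 180 [-4.3, -13.5]; 190 [-6.5, -12.5]; 200 [-8.6, -11.2]; 210 [-10.4, -9.5]; 220 [-11.9, -7.6]; 230 [-13.0, -5.4]; 240 [-13.8, -3.0]; 250 [-14.1, -0.6]; 260 [-14.0, 1.9]; 270 [-13.5, 4.3]; 280 [-12.5, 6.5]; 290 [-11.2, 8.6]; 300 [-9.5, 10.4]; 310 [-7.6, 11.9]; 320 [-5.4, 13.0]; 330 [-3.0, 13.8]; 340 [-0.6, 14.1]; 350 [1.9, 14.0]; 360 [4.3, 13.5];
```

>>> {"name": "carry_out", "arguments": {"plan": [{"tx":6.5,"ty":12.5,"tz":0,"rx":0,"ry":0,"rz":0},{"tx":8.6,"ty":11.2,"tz":0,"rx":0,"ry":0,"rz":0},{"tx":10.4,"ty":9.5,"tz":0,"rx":0,"ry":0,"rz":0},{"tx":11.9,"ty":7.6,"tz":0,"rx":0,"ry":0,"rz":0},{"tx":13.0,"ty":5.4,"tz":0,"rx":0,"ry":0,"rz":0},{"tx":13.8,"ty":3.0,"tz":0,"rx":0,"ry":0,"rz":0}]}}

```text
time: 8.7
tool_pos: [509.1, 105.8, 249.3]
tcp_rot: [-3.128, 0.018, 2.745]
contact_force: [-3.6, -5.3, 4.0]
grip_width: 24.1
finger_force: 30.0
```

>>> {"name": "carry_out", "arguments": {"plan": [{"tx":14.1,"ty":0.6,"tz":0,"rx":0,"ry":0,"rz":0},{"tx":14.0,"ty":-1.9,"tz":0,"rx":0,"ry":0,"rz":0},{"tx":13.5,"ty":-4.3,"tz":0,"rx":0,"ry":0,"rz":0},{"tx":12.5,"ty":-6.5,"tz":0,"rx":0,"ry":0,"rz":0},{"tx":11.2,"ty":-8.6,"tz":0,"rx":0,"ry":0,"rz":0},{"tx":9.5,"ty":-10.4,"tz":0,"rx":0,"ry":0,"rz":0},{"tx":7.6,"ty":-11.9,"tz":0,"rx":0,"ry":0,"rz":0},{"tx":5.4,"ty":-13.0,"tz":0,"rx":0,"ry":0,"rz":0},{"tx":3.0,"ty":-13.8,"tz":0,"rx":0,"ry":0,"rz":0}]}}

```text
time: 9.6
tool_pos: [600.9, 34.9, 249.4]
tcp_rot: [-3.131, 0.021, 2.745]
contact_force: [1.8, 3.4, 1.6]
grip_width: 23.9
finger_force: 30.0
```

>>> {"name": "carry_out", "arguments": {"plan": [{"tx":0.6,"ty":-14.1,"tz":0,"rx":0,"ry":0,"rz":0},{"tx":-1.9,"ty":-14.0,"tz":0,"rx":0,"ry":0,"rz":0},{"tx":-4.3,"ty":-13.5,"tz":0,"rx":0,"ry":0,"rz":0},{"tx":-6.5,"ty":-12.5,"tz":0,"rx":0,"ry":0,"rz":0},{"tx":-8.6,"ty":-11.2,"tz":0,"rx":0,"ry":0,"rz":0},{"tx":-10.4,"ty":-9.5,"tz":0,"rx":0,"ry":0,"rz":0},{"tx":-11.9,"ty":-7.6,"tz":0,"rx":0,"ry":0,"rz":0},{"tx":-13.0,"ty":-5.4,"tz":0,"rx":0,"ry":0,"rz":0},{"tx":-13.8,"ty":-3.0,"tz":0,"rx":0,"ry":0,"rz":0}]}}

```text
time: 10.5
tool_pos: [529.2, -57.1, 249.4]
tcp_rot: [-3.128, 0.02, 2.743]
contact_force: [4.7, 1.8, 1.0]
grip_width: 23.8
finger_force: 30.0
```

>>> {"name": "carry_out", "arguments": {"plan": [{"tx":-14.1,"ty":-0.6,"tz":0,"rx":0,"ry":0,"rz":0},{"tx":-14.0,"ty":1.9,"tz":0,"rx":0,"ry":0,"rz":0},{"tx":-13.5,"ty":4.3,"tz":0,"rx":0,"ry":0,"rz":0},{"tx":-12.5,"ty":6.5,"tz":0,"rx":0,"ry":0,"rz":0},{"tx":-11.2,"ty":8.6,"tz":0,"rx":0,"ry":0,"rz":0},{"tx":-9.5,"ty":10.4,"tz":0,"rx":0,"ry":0,"rz":0},{"tx":-7.6,"ty":11.9,"tz":0,"rx":0,"ry":0,"rz":0},{"tx":-5.4,"ty":13.0,"tz":0,"rx":0,"ry":0,"rz":0},{"tx":-3.0,"ty":13.8,"tz":0,"rx":0,"ry":0,"rz":0},{"tx":-0.6,"ty":14.1,"tz":0,"rx":0,"ry":0,"rz":0},{"tx":1.9,"ty":14.0,"tz":0,"rx":0,"ry":0,"rz":0},{"tx":4.3,"ty":13.5,"tz":0,"rx":0,"ry":0,"rz":0}]}}

```text
time: 11.7
tool_pos: [443.9, 56.5, 249.4]
tcp_rot: [-3.127, 0.019, 2.745]
contact_force: [4.8, -7.1, -0.3]
grip_width: 24.6
finger_force: 30.0
```

>>> {"name": "carry_out", "arguments": {"plan": [{"tx":6.5,"ty":12.5,"tz":0,"rx":0,"ry":0,"rz":0},{"tx":8.6,"ty":11.2,"tz":0,"rx":0,"ry":0,"rz":0},{"tx":10.4,"ty":9.5,"tz":0,"rx":0,"ry":0,"rz":0},{"tx":11.9,"ty":7.6,"tz":0,"rx":0,"ry":0,"rz":0},{"tx":13.0,"ty":5.4,"tz":0,"rx":0,"ry":0,"rz":0},{"tx":13.8,"ty":3.0,"tz":0,"rx":0,"ry":0,"rz":0}]}}

```text
time: 12.3
tool_pos: [507.0, 105.6, 249.3]
tcp_rot: [-3.125, 0.016, 2.745]
contact_force: [-3.2, -5.5, 4.5]
grip_width: 23.8
finger_force: 30.0
```

>>> {"name": "carry_out", "arguments": {"plan": [{"tx":14.1,"ty":0.6,"tz":0,"rx":0,"ry":0,"rz":0},{"tx":14.0,"ty":-1.9,"tz":0,"rx":0,"ry":0,"rz":0},{"tx":13.5,"ty":-4.3,"tz":0,"rx":0,"ry":0,"rz":0},{"tx":0,"ty":0,"tz":0,"rx":0,"ry":0,"rz":0}]}}

```text
time: 12.7
tool_pos: [551.0, 100.1, 249.4]
tcp_rot: [-3.129, 0.019, 2.745]
contact_force: [2.6, -0.9, 2.3]
grip_width: 24.2
finger_force: 30.0
```

>>> {"name": "carry_out", "arguments": {"plan": [{"tx":6.5,"ty":-2.7,"tz":0,"rx":0,"ry":0,"rz":0},{"tx":6.0,"ty":-3.8,"tz":0,"rx":0,"ry":0,"rz":0},{"tx":0,"ty":0,"tz":0,"rx":0,"ry":0,"rz":0}]}}

```text
time: 13.0
tool_pos: [562.0, 94.4, 249.3]
tcp_rot: [-3.13, 0.017, 2.745]
contact_force: [0.5, 3.5, 2.8]
grip_width: 24.0
finger_force: 30.0
```

>>> {"name": "carry_out", "arguments": {"plan": [{"tx":5.7,"ty":-4.1,"tz":0,"rx":0,"ry":0,"rz":0},{"tx":5.5,"ty":-4.5,"tz":0,"rx":0,"ry":0,"rz":0},{"tx":0,"ty":0,"tz":0,"rx":0,"ry":0,"rz":0}]}}

```text
time: 13.3
tool_pos: [573.1, 86.4, 249.3]
tcp_rot: [-3.131, 0.016, 2.745]
contact_force: [0.3, 6.4, 4.0]
grip_width: 24.0
finger_force: 30.0
```

>>> {"name": "carry_out", "arguments": {"plan": [{"tx":5.0,"ty":-5.0,"tz":0,"rx":0,"ry":0,"rz":0},{"tx":4.5,"ty":-5.4,"tz":0,"rx":0,"ry":0,"rz":0},{"tx":0,"ty":0,"tz":0,"rx":0,"ry":0,"rz":0}]}}

```text
time: 13.6
tool_pos: [582.4, 76.9, 249.3]
tcp_rot: [-3.132, 0.015, 2.746]
contact_force: [0.4, 9.7, 2.8]
grip_width: 23.8
finger_force: 30.0
```

Run:
```python
from h import *
im=bot.capture("side")[:,:,::-1][120:300,250:430];cv2.imwrite("pics/s3.png",cv2.resize(im,None,fx=3.3,fy=3.3,interpolation=cv2.INTER_CUBIC))
o=bot.get_obs();print({k:np.round(o[k],3).tolist() for k in("time","tool_pos","contact_force","moment")})
d=o["tool_pos"][:2]-[520,24];print(np.hypot(*d),"turned",(np.degrees(np.arctan2(.384,-.923)-np.arctan2(d[1],d[0])))%360)
```

```text
{'time': 13.65, 'tool_pos': [582.365, 76.877, 249.371], 'contact_force': [-0.532, 9.08, 2.532], 'moment': [1.657, 0.06, 0.022]}
81.76415323682401 turned 117.11736907366577
```

View pics/s3.png

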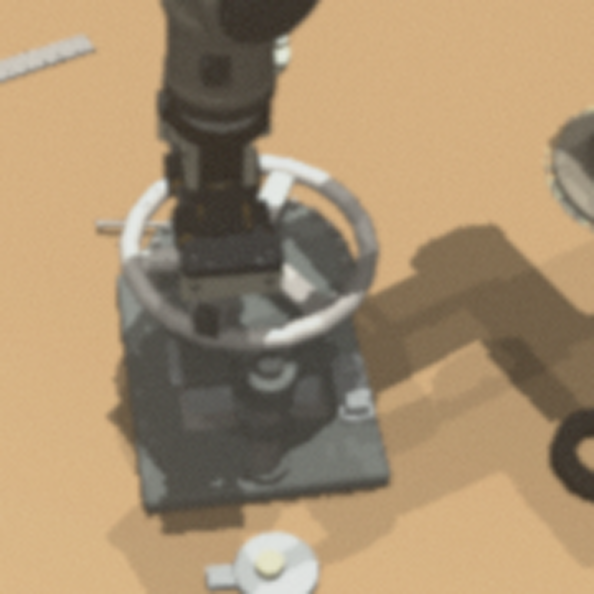

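>>> {"name": "carry_out", "arguments": {"plan": [{"tx":3.9,"ty":-5.0,"tz":0,"rx":0,"ry":0,"rz":0},{"tx":3.7,"ty":-5.2,"tz":0,"rx":0,"ry":0,"rz":0},{"tx":0,"ty":0,"tz":0,"rx":0,"ry":0,"rz":0}]}}

```text
time: 13.95
tool_pos: [589.4, 67.4, 249.3]
tcp_rot: [-3.133, 0.014, 2.746]
contact_force: [-2.4, 10.5, 4.2]
grip_width: 24.1
finger_force: 30.0
```

>>> {"name": "carry_out", "arguments": {"plan": [{"tx":3.0,"ty":-5.6,"tz":0,"rx":0,"ry":0,"rz":0},{"tx":2.8,"ty":-5.9,"tz":0,"rx":0,"ry":0,"rz":0},{"tx":0,"ty":0,"tz":0,"rx":0,"ry":0,"rz":0},{"tx":0,"ty":0,"tz":0,"rx":0,"ry":0,"rz":0}]}}

```text
time: 14.35
tool_pos: [595.0, 56.7, 249.3]
tcp_rot: [-3.134, 0.013, 2.747]
contact_force: [-2.8, 14.0, 3.0]
grip_width: 23.8
finger_force: 30.0
```

Run:
```python
from h import *
o=bot.get_obs();print({k:np.round(o[k],3).tolist() for k in("time","tool_pos","contact_force","moment","joint_positions")})
d=o["tool_pos"][:2]-[520,24];print(np.hypot(*d),"turned",(np.degrees(np.arctan2(.384,-.923)-np.arctan2(d[1],d[0])))%360)
e=d/np.hypot(*d);F=o["contact_force"];print("rad",F[:2]@e,"tan",F[:2]@[-e[1],e[0]])
```

```text
{'time': 14.35, 'tool_pos': [594.999, 56.687, 249.321], 'contact_force': [-2.759, 14.005, 3.009], 'moment': [2.514, 0.469, 0.027], 'joint_positions': [-0.027, 0.458, 1.281, -0.012, 1.393, -1.2]}
81.81281410769283 turned 133.8620067929049
rad 3.066597864467559 tan 13.940961034624422
```

>>> {"name": "carry_out", "arguments": {"plan": [{"tx":0.6,"ty":-1.6,"tz":0,"rx":0,"ry":0,"rz":0},{"tx":0,"ty":0,"tz":0,"rx":0,"ry":0,"rz":0}]}}

```text
time: 14.55
tool_pos: [595.2, 56.1, 249.3]
tcp_rot: [-3.135, 0.012, 2.747]
contact_force: [-5.2, 17.5, 4.1]
grip_width: 24.2
finger_force: 30.0
```

>>> {"name": "carry_out", "arguments": {"plan": [{"tx":0,"ty":0,"tz":0,"rx":0,"ry":0,"rz":0},{"tx":0,"ty":0,"tz":0,"rx":0,"ry":0,"rz":0},{"tx":0,"ty":0,"tz":0,"rx":0,"ry":0,"rz":0},{"tx":0,"ty":0,"tz":0,"rx":0,"ry":0,"rz":0},{"tx":0,"ty":0,"tz":10,"rx":0,"ry":0,"rz":0},{"tx":0,"ty":0,"tz":15,"rx":0,"ry":0,"rz":0},{"tx":0,"ty":0,"tz":15,"rx":0,"ry":0,"rz":0},{"tx":0,"ty":0,"tz":15,"rx":0,"ry":0,"rz":0},{"tx":0,"ty":0,"tz":15,"rx":0,"ry":0,"rz":0},{"tx":0,"ty":0,"tz":0,"rx":0,"ry":0,"rz":0}], "gripper": 0.45}}

```text
time: 15.55
tool_pos: [597.7, 50.3, 322.0]
tcp_rot: [-3.13, 0.022, 2.744]
contact_force: [-0.8, 0.4, 0.6]
grip_width: 50.6
finger_force: 0.0
```

>>> {"name": "carry_out", "arguments": {"plan": [{"tx":5,"ty":2,"tz":0,"rx":0,"ry":0,"rz":0.13},{"tx":5,"ty":2,"tz":0,"rx":0,"ry":0,"rz":0.13},{"tx":5,"ty":2,"tz":0,"rx":0,"ry":0,"rz":0.13},{"tx":5,"ty":2,"tz":0,"rx":0,"ry":0,"rz":0.13},{"tx":5,"ty":2,"tz":0,"rx":0,"ry":0,"rz":0.13},{"tx":5,"ty":2,"tz":0,"rx":0,"ry":0,"rz":0.13},{"tx":0,"ty":0,"tz":0,"rx":0,"ry":0,"rz":0},{"tx":0,"ty":0,"tz":0,"rx":0,"ry":0,"rz":0}], "gripper": 1}}

```text
time: 16.35
tool_pos: [626.8, 62.5, 318.7]
tcp_rot: [-3.129, 0.017, -2.763]
contact_force: [-0.1, 0.4, -0.0]
grip_width: 0.4
finger_force: 0.0
```

Run:
```python
from h import *
im=bot.capture("side")[:,:,::-1][120:300,250:430];cv2.imwrite("pics/s4.png",cv2.resize(im,None,fx=3.3,fy=3.3,interpolation=cv2.INTER_CUBIC))
o=bot.get_obs();print({k:np.round(o[k],3).tolist() for k in("time","tool_pos","tcp_rot","contact_force","grip_width")})
```

```text
{'time': 16.4, 'tool_pos': [626.785, 62.488, 318.913], 'tcp_rot': [-3.129, 0.017, -2.762], 'contact_force': [-0.54, 0.292, 0.144], 'grip_width': 0.127}
```

View pics/s4.png

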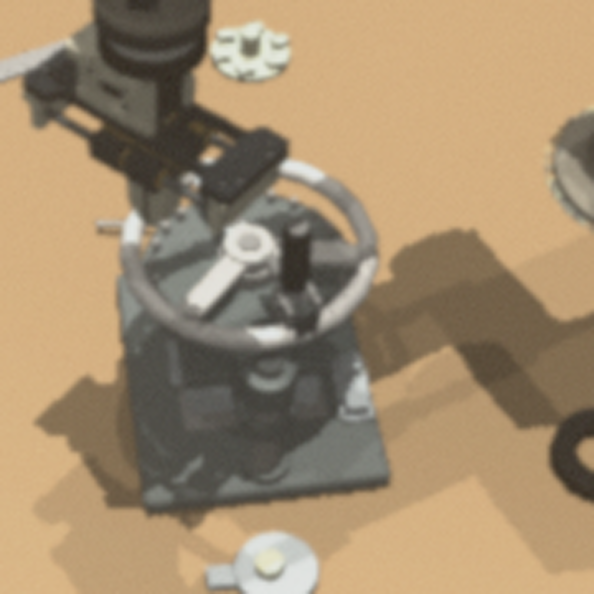

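The crank is upright, but it looks to be at a different angle than expected. I'll measure where it is.

Run:
```python
from h import *
for a,b,z in((299,228,296),(297,262,260),(300,300,214)):
    X=onz("side",(250+a/3.3,120+b/3.3),z);d=X[:2]-[520,24];print(X.round(1),np.hypot(*d).round(1),"turned",(np.degrees(np.arctan2(.384,-.923)-np.arctan2(d[1],d[0])))%360)
print("hub",proj("side",(520,24,198)),"exp",proj("side",(595.5,55,296)))
im=bot.capture("top")[:,:,::-1][145:245,265:380];cv2.imwrite("pics/t5.png",cv2.resize(im,None,fx=5,fy=5,interpolation=cv2.INTER_CUBIC))
```

```text
[527.1 109.9 296. ] 86.2 turned 72.1653534554341
[528.8 112.2 260. ] 88.6 turned 73.10017403093158
[525.1 114.1 214. ] 90.2 turned 70.64881359694137
hub [325.21058222 192.7665311 ] exp [306.54622425 185.22281384]
```

View pics/t5.png

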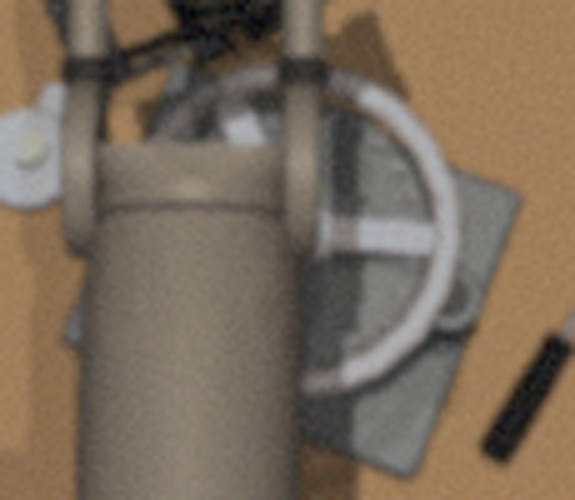

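Read from the pictures, the crank is upright but at about 432°. The press's elasticity threw the wheel back from 494° when I let go. So I'll regrip with the closing line along the tangent expected at 480°, wind to 480°, and fold without releasing so the tongue locks it.

>>> {"name": "carry_out", "arguments": {"plan": [{"tx":-10,"ty":4,"tz":0,"rx":0,"ry":0,"rz":0.067},{"tx":-20,"ty":9,"tz":0,"rx":0,"ry":0,"rz":0.1},{"tx":-25,"ty":11,"tz":0,"rx":0,"ry":0,"rz":0.1},{"tx":-25,"ty":11,"tz":0,"rx":0,"ry":0,"rz":0},{"tx":-20,"ty":9,"tz":0,"rx":0,"ry":0,"rz":0},{"tx":0,"ty":0,"tz":0,"rx":0,"ry":0,"rz":0},{"tx":0,"ty":0,"tz":0,"rx":0,"ry":0,"rz":0},{"tx":0,"ty":0,"tz":0,"rx":0,"ry":0,"rz":0},{"tx":0,"ty":0,"tz":0,"rx":0,"ry":0,"rz":0},{"tx":0,"ty":0,"tz":0,"rx":0,"ry":0,"rz":0}], "gripper": 0}}

```text
time: 17.45
tool_pos: [527.6, 106.3, 318.9]
tcp_rot: [-3.129, 0.018, -2.493]
contact_force: [-0.5, 0.3, -0.6]
grip_width: 75.6
finger_force: 0.0
```

Run:
```python
from h import *
im=bot.capture("side")[:,:,::-1][120:300,250:430];cv2.imwrite("pics/s6.png",cv2.resize(im,None,fx=3.3,fy=3.3,interpolation=cv2.INTER_CUBIC))
o=bot.get_obs();print({k:np.round(o[k],3).tolist() for k in("time","tool_pos","tcp_rot","joint_positions","grip_width")})
```

```text
{'time': 17.5, 'tool_pos': [527.497, 106.394, 318.959], 'tcp_rot': [-3.129, 0.018, -2.493], 'joint_positions': [0.057, 0.3, 1.331, -0.001, 1.488, -2.163], 'grip_width': 79.937}
```

View pics/s6.png

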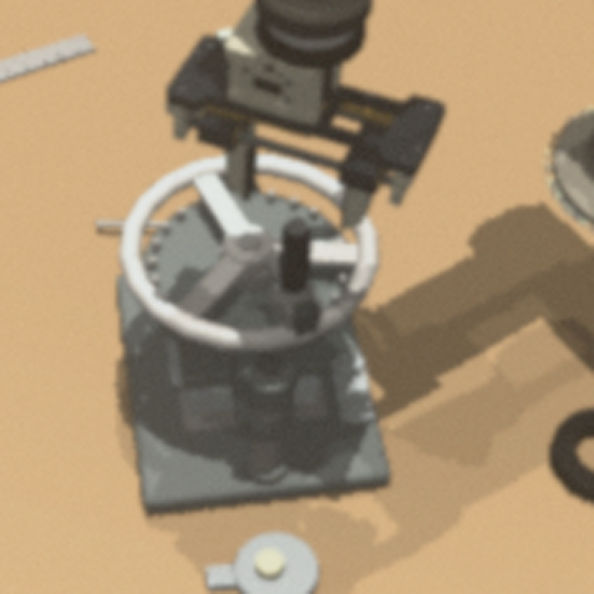

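The crank hasn't moved: barrel at crop (296,228–290), centred between the open fingers at (240,190) and (355,220). Descending to regrip.

>>> {"name": "carry_out", "arguments": {"plan": [{"tx":0,"ty":1,"tz":-10,"rx":0,"ry":0,"rz":0},{"tx":0,"ty":0,"tz":-15,"rx":0,"ry":0,"rz":0},{"tx":0,"ty":0,"tz":-15,"rx":0,"ry":0,"rz":0},{"tx":0,"ty":0,"tz":-15,"rx":0,"ry":0,"rz":0},{"tx":0,"ty":0,"tz":-10,"rx":0,"ry":0,"rz":0},{"tx":0,"ty":0,"tz":-5,"rx":0,"ry":0,"rz":0},{"tx":0,"ty":0,"tz":0,"rx":0,"ry":0,"rz":0}]}}

```text
time: 18.2
tool_pos: [526.9, 107.7, 248.6]
tcp_rot: [-3.129, 0.017, -2.492]
contact_force: [-0.2, 0.4, 0.9]
grip_width: 92.1
finger_force: 0.0
```

>>> {"name": "carry_out", "arguments": {"plan": [{"tx":0,"ty":0,"tz":0,"rx":0,"ry":0,"rz":0},{"tx":0,"ty":0,"tz":0,"rx":0,"ry":0,"rz":0},{"tx":0,"ty":0,"tz":0,"rx":0,"ry":0,"rz":0},{"tx":0,"ty":0,"tz":0,"rx":0,"ry":0,"rz":0},{"tx":0,"ty":0,"tz":0,"rx":0,"ry":0,"rz":0},{"tx":0,"ty":0,"tz":0,"rx":0,"ry":0,"rz":0},{"tx":0,"ty":0,"tz":0,"rx":0,"ry":0,"rz":0},{"tx":0,"ty":0,"tz":0,"rx":0,"ry":0,"rz":0},{"tx":0,"ty":0,"tz":0,"rx":0,"ry":0,"rz":0},{"tx":0,"ty":0,"tz":0,"rx":0,"ry":0,"rz":0},{"tx":0,"ty":0,"tz":0,"rx":0,"ry":0,"rz":0}], "gripper": 1}}

```text
time: 19.3
tool_pos: [527.3, 107.2, 249.4]
tcp_rot: [-3.128, 0.018, -2.492]
contact_force: [1.6, -3.2, 0.2]
grip_width: 24.1
finger_force: 30.0
```

Run:
```python
from h import *
o=bot.get_obs();print({k:np.round(o[k],3).tolist() for k in("time","tool_pos","contact_force","grip_width")})
d=o["tool_pos"][:2]-[520,24];a=(np.degrees(np.arctan2(.384,-.923)-np.arctan2(d[1],d[0])))%360;print(np.hypot(*d),"turned",a)
# steps on to 480 from here
n=7;P=[np.array([520,24])+81.5*np.array([np.cos(t),np.sin(t)]) for t in np.radians(157.4-np.linspace(a,120,n+1))]
P[0]=o["tool_pos"][:2];print(np.diff(P,axis=0).round(1).tolist())
```

```text
{'time': 19.3, 'tool_pos': [527.303, 107.223, 249.382], 'contact_force': [1.621, -3.192, 0.162], 'grip_width': 24.081}
83.54270691427206 turned 72.4262907161262
[[9.4, -3.5], [9.3, -2.5], [9.0, -3.6], [8.5, -4.7], [7.9, -5.6], [7.1, -6.5], [6.3, -7.3]]
```

>>> {"name": "carry_out", "arguments": {"plan": [{"tx":9.4,"ty":-2.9,"tz":0,"rx":0,"ry":0,"rz":0},{"tx":9.3,"ty":-2.5,"tz":0,"rx":0,"ry":0,"rz":0},{"tx":9.0,"ty":-3.6,"tz":0,"rx":0,"ry":0,"rz":0},{"tx":8.5,"ty":-4.7,"tz":0,"rx":0,"ry":0,"rz":0},{"tx":7.9,"ty":-5.6,"tz":0,"rx":0,"ry":0,"rz":0},{"tx":7.1,"ty":-6.5,"tz":0,"rx":0,"ry":0,"rz":0},{"tx":6.3,"ty":-7.3,"tz":0,"rx":0,"ry":0,"rz":0},{"tx":0,"ty":0,"tz":0,"rx":0,"ry":0,"rz":0},{"tx":0,"ty":0,"tz":0,"rx":0,"ry":0,"rz":0}]}}

```text
time: 20.2
tool_pos: [584.6, 76.1, 249.4]
tcp_rot: [-3.132, 0.019, -2.491]
contact_force: [-2.7, 6.9, 3.6]
grip_width: 24.1
finger_force: 30.0
```

```bash
cat > st.py <<'E'
from h import *
o=bot.get_obs();print({k:np.round(o[k],2).tolist() for k in("time","tool_pos","contact_force","moment","grip_width")})
d=o["tool_pos"][:2]-[520,24];r=np.hypot(*d);e=d/r;F=o["contact_force"]
print("r",r.round(1),"turned",((157.4-np.degrees(np.arctan2(d[1],d[0])))%360).round(2),"Frad",F[:2]@e,"Ftan",F[:2]@[-e[1],e[0]])
E
python3 st.py
```

```text
{'time': 20.2, 'tool_pos': [584.64, 76.08, 249.37], 'contact_force': [-2.7, 6.9, 3.62], 'moment': [1.6, 0.83, 0.02], 'grip_width': 24.06}
r 83.0 turned 118.54 Frad 2.225605394258923 Ftan 7.066114912372652
```

>>> {"name": "carry_out", "arguments": {"plan": [{"tx":1.5,"ty":-2.0,"tz":0,"rx":0,"ry":0,"rz":0},{"tx":0.6,"ty":-0.8,"tz":0,"rx":0,"ry":0,"rz":0},{"tx":0,"ty":0,"tz":0,"rx":0,"ry":0,"rz":0}]}}

```text
time: 20.5
tool_pos: [585.7, 74.7, 249.4]
tcp_rot: [-3.135, 0.019, -2.491]
contact_force: [-6.1, 11.4, 4.3]
grip_width: 24.3
finger_force: 30.1
```

```bash
python3 st.py
```

```text
{'time': 20.5, 'tool_pos': [585.72, 74.72, 249.36], 'contact_force': [-6.08, 11.37, 4.33], 'moment': [2.26, 1.37, 0.0], 'grip_width': 24.31}
r 83.0 turned 119.74 Frad 2.132967177526246 Ftan 12.710692689611438
```

>>> {"name": "carry_out", "arguments": {"plan": [{"tx":-6.4,"ty":-4.9,"tz":-0.7,"rx":0,"ry":0,"rz":0},{"tx":-6.2,"ty":-4.7,"tz":-2.1,"rx":0,"ry":0,"rz":0},{"tx":-5.8,"ty":-4.4,"tz":-3.4,"rx":0,"ry":0,"rz":0}]}}

```text
time: 20.8
tool_pos: [569.9, 62.4, 245.3]
tcp_rot: [-3.132, 0.028, -2.49]
contact_force: [-1.4, 19.0, 13.0]
grip_width: 24.4
finger_force: 30.1
```

```bash
python3 st.py
```

```text
{'time': 20.8, 'tool_pos': [569.91, 62.36, 245.34], 'contact_force': [-1.35, 18.98, 12.99], 'moment': [3.52, 0.23, 0.24], 'grip_width': 24.44}
r 62.9 turned 119.86 Frad 10.493041921638069 Ftan 15.876155137887444
```

>>> {"name": "carry_out", "arguments": {"plan": [{"tx":-5.2,"ty":-4.0,"tz":-4.7,"rx":0,"ry":0,"rz":0},{"tx":-4.5,"ty":-3.5,"tz":-5.7,"rx":0,"ry":0,"rz":0},{"tx":-3.7,"ty":-2.9,"tz":-6.6,"rx":0,"ry":0,"rz":0}]}}

```text
time: 21.1
tool_pos: [553.4, 49.4, 228.8]
tcp_rot: [-3.132, 0.019, -2.49]
contact_force: [-17.2, 7.0, 16.8]
grip_width: 24.1
finger_force: 30.1
```

```bash
python3 st.py
```

```text
{'time': 21.1, 'tool_pos': [553.35, 49.39, 228.77], 'contact_force': [-17.21, 7.05, 16.79], 'moment': [1.32, 2.55, 0.22], 'grip_width': 24.09}
r 41.9 turned 120.12 Frad -9.426874650774366 Ftan 16.03172686822695
```

>>> {"name": "carry_out", "arguments": {"plan": [{"tx":-2.7,"ty":-2.1,"tz":-7.3,"rx":0,"ry":0,"rz":0},{"tx":-1.7,"ty":-1.3,"tz":-7.8,"rx":0,"ry":0,"rz":0},{"tx":0,"ty":0,"tz":0,"rx":0,"ry":0,"rz":0}]}}

```text
time: 21.4
tool_pos: [544.9, 44.4, 208.4]
tcp_rot: [-3.138, 0.007, -2.491]
contact_force: [-18.3, 2.5, 0.4]
grip_width: 24.0
finger_force: 30.2
```

```bash
python3 st.py
```

```text
{'time': 21.4, 'tool_pos': [544.95, 44.39, 208.44], 'contact_force': [-18.31, 2.51, 0.4], 'moment': [0.56, 2.87, 0.31], 'grip_width': 23.96}
r 32.2 turned 118.15 Frad -12.592230021501821 Ftan 13.527159556123854
```

>>> {"name": "carry_out", "arguments": {"plan": [{"tx":-0.6,"ty":-0.4,"tz":-4.0,"rx":0,"ry":0,"rz":0},{"tx":0,"ty":0,"tz":-4.0,"rx":0,"ry":0,"rz":0},{"tx":0,"ty":0,"tz":-1.0,"rx":0,"ry":0,"rz":0},{"tx":0,"ty":0,"tz":0,"rx":0,"ry":0,"rz":0}]}}

```text
time: 21.8
tool_pos: [543.8, 43.8, 198.5]
tcp_rot: [-3.139, 0.005, -2.491]
contact_force: [-18.2, 1.0, -3.8]
grip_width: 24.3
finger_force: 30.1
```

```bash
python3 st.py
```

```text
{'time': 21.8, 'tool_pos': [543.8, 43.76, 198.49], 'contact_force': [-18.16, 1.05, -3.77], 'moment': [0.35, 2.87, 0.26], 'grip_width': 24.27}
r 30.9 turned 117.7 Frad -13.300230900286852 Ftan 12.404223886530453
```

>>> {"name": "carry_out", "arguments": {"plan": [{"tx":0,"ty":0,"tz":1,"rx":0,"ry":0,"rz":0},{"tx":0,"ty":0,"tz":0,"rx":0,"ry":0,"rz":0},{"tx":0,"ty":0,"tz":0,"rx":0,"ry":0,"rz":0},{"tx":0,"ty":0,"tz":0,"rx":0,"ry":0,"rz":0},{"tx":0,"ty":0,"tz":0,"rx":0,"ry":0,"rz":0},{"tx":0,"ty":0,"tz":10,"rx":0,"ry":0,"rz":0},{"tx":0,"ty":0,"tz":15,"rx":0,"ry":0,"rz":0},{"tx":0,"ty":0,"tz":25,"rx":0,"ry":0,"rz":0},{"tx":0,"ty":0,"tz":30,"rx":0,"ry":0,"rz":0},{"tx":0,"ty":0,"tz":30,"rx":0,"ry":0,"rz":0},{"tx":0,"ty":0,"tz":30,"rx":0,"ry":0,"rz":0}], "gripper": 0.4}}

```text
time: 22.9
tool_pos: [549.8, 43.6, 345.3]
tcp_rot: [-3.128, 0.019, -2.492]
contact_force: [1.2, -0.5, 0.5]
grip_width: 55.0
finger_force: 0.0
```

>>> {"name": "carry_out", "arguments": {"plan": [{"tx":-10,"ty":20,"tz":15,"rx":0,"ry":0,"rz":0},{"tx":-20,"ty":30,"tz":0,"rx":0,"ry":0,"rz":0},{"tx":-20,"ty":30,"tz":0,"rx":0,"ry":0,"rz":0},{"tx":-20,"ty":30,"tz":0,"rx":0,"ry":0,"rz":0},{"tx":-20,"ty":30,"tz":0,"rx":0,"ry":0,"rz":0},{"tx":-20,"ty":30,"tz":0,"rx":0,"ry":0,"rz":0},{"tx":-20,"ty":30,"tz":0,"rx":0,"ry":0,"rz":0},{"tx":-20,"ty":30,"tz":0,"rx":0,"ry":0,"rz":0},{"tx":-20,"ty":30,"tz":0,"rx":0,"ry":0,"rz":0},{"tx":0,"ty":0,"tz":0,"rx":0,"ry":0,"rz":0}]}}

```text
time: 23.9
tool_pos: [377.8, 306.4, 359.2]
tcp_rot: [-3.13, 0.02, -2.487]
contact_force: [0.3, -0.5, 1.2]
grip_width: 55.0
finger_force: 0.0
```

Run:
```python
from h import *
s=bot.capture("side")[:,:,::-1][145:285,270:385];t=bot.capture("top")[:,:,::-1][145:245,265:380]
s=cv2.resize(s,None,fx=3.4,fy=3.4,interpolation=cv2.INTER_CUBIC);t=cv2.resize(t,None,fx=3.4,fy=3.4,interpolation=cv2.INTER_CUBIC)
cv2.imwrite("pics/f7.png",np.hstack([np.pad(t,((0,s.shape[0]-t.shape[0]),(0,0),(0,0))),s]))
print(bot.get_obs()["time"],bot.get_obs()["tool_pos"].round(0))
```

```text
24.0 [380. 304. 359.]
```

View pics/f7.png

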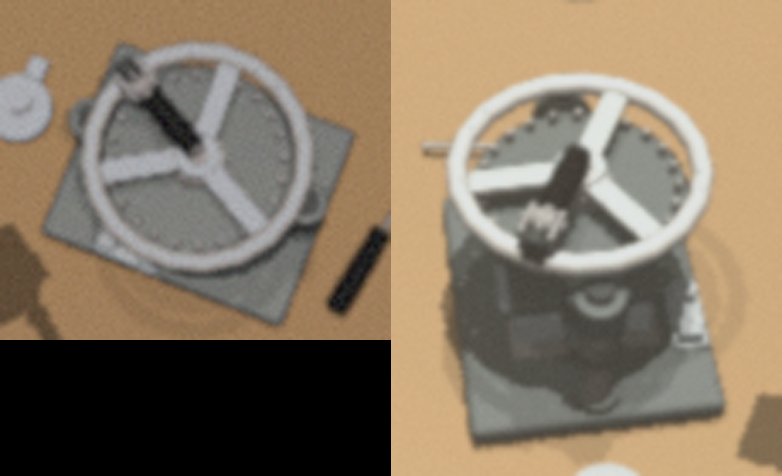

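The crank lies flat, pointing at the hub. The spokes are back in their starting pattern, which fits 480°, one and a third turns. I'll do a quick numeric check, then hand in.

Run:
```python
from h import *
x0,y0=295,155
g=cv2.cvtColor(bot.capture("top")[y0:y0+45,x0:x0+35],cv2.COLOR_RGB2HSV)[...,2]
n,l,s,c=cv2.connectedComponentsWithStats((g<60).astype(np.uint8));k=1+np.argmax(s[1:,4])
w=np.array([onz("top",a+[x0,y0],214) for a in np.argwhere(l==k)[:,::-1]])[:,:2];mu=w.mean(0);u=np.linalg.svd(w-mu)[2][0];e=(w-mu)@u
d=np.degrees(np.arctan2(u[1],u[0]))%180;print(s[k],mu.round(1),d,e.min(),e.max())
if np.hypot(*(mu-[548.6,45.9]))<6 and abs(d-37.4)<6 and np.ptp(e)>55: print(bot.close_job())
```

```text
[ 11  16  17  19 123] [550.8  50.4] 40.211555004797674 -30.215538832530697 33.76095396526448
the job is handed in; nothing more can be done
None
```

The job is handed in at 24 s. The crank snapped upright, the wheel went clockwise to 480° and the mould should be shut, judged by the wheel stiffening because the gap wasn't visible. The crank is folded flat and locked. On the first try I wound to 494° and let go, and the wheel sprang back to 432°, so I rewound and folded without releasing.

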